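Shake ceramic pellets evenly over a sample tray

ROBOT

A 7-joint arm with a two-finger parallel gripper is mounted at the origin on the work surface. World frame = base frame: x ahead of the robot, y to its left, z up, the work surface at z = 0. Lengths are in m, angles in rad, forces in N, time in s.
With the tool pointing down it reaches from about 0.425 to 0.975 m from the base axis. Payload 16.7 kg.
Tool frame: the origin (TCP) lies midway between the tips of the shut fingers; the grasp point (between the pads) lies 19 mm behind it; z points along the fingers, y is the line along which they close (so a half turn about z gives the same grasp; the last joint's range is limited). The gripper opens to 85 mm and grips with 20 to 120 N. Pads are 22 mm wide; open, the fingers measure 114 mm over their backs; the gripper's body (76 mm by 85 mm) begins 54 mm behind the grasp point. The pads swing forward as they close: fully open they stand 13 mm farther back than shut.
Start: joints at [1.056, 0.426, 0.074, 1.606, -0.034, 1.111, -0.067], TCP at [0.241, -0.63, 0.231] pointing down, gripper open.
Joint ranges: [-2.85, 2.85], [-0.5, 2.14], [-1.23, 1.37], [0.21, 2.46], [-1.02, 4.16], [0.16, 2.05], [-2.73, 2.73]. Speed limits (rad/s): [1.89, 1.89, 2.39, 2.39, 3.01, 3.01, 3.01].

INTERFACE

Orientations are given as a rotation vector (axis times angle).
In Python, from plant import robot, capture, calibration gives the robot as it stands.
- The arm moves only by the tool play_rows, never from a script. Its arguments are lists of equal length, an entry for each row: "xyz": the shift along the world's x, y, z in m, a list of three; "delta_rot": the turn, a rotation vector about the world's x, y, z in degrees, a list of three; "fingers": the opening, from 0 (shut) to 1 (fully open). A call has 1 to 8 rows; each row is the pose to reach, as a shift and turn from the pose commanded when the call began; what a row does not reach only later rows make up. A row lasts 1/12 s, in which the tool goes at most 41.7 mm and 7.16 degrees, less where a joint would pass 70% of its speed; a pose out of reach is approached as far as the arm can. A call with a gripper value outside its range is refused whole. The fingers move at their own pace and stop on an object; the grip force is fixed at half the most. Time passes only in rows, so rows that repeat a pose let the fingers close. It gives the time, the measured TCP pose, the force, the opening and the grip force at its end, in the units of the state.
- robot.observe(): the state, without advancing time (a new reading comes with each control period).
- capture(name): name is "scene" or "top" or "wrist"; returns the picture (384x512x3 uint8, blue, green, red); there is no depth.
- calibration(name): a dict with "fx", "fy", "cx", "cy" (pixels), "dist" ([k1, k2, p1, p2, k3] as OpenCV has them; the pictures are not rectified), "view" (4x4, takes a point from world to camera coordinates). Camera axes: x right, y up, looking along -z (the intrinsics and any distortion apply to the point x, -y, -z); pixel columns grow to the right and rows downward; lengths in m; the calibration is good to about 2 mm. A picture is of the moment at which its call begins: read the wrist's pose just before it. calibration takes no time and is no camera call; for the wrist camera it gives the pose at the moment of the call.
- robot.job_done(): hands the job in; it is judged then, once.
The state is a dict: "time_s": time; "joint_pos": joint angles; "joint_vel": joint speeds; "joint_torque": joint torques, N m; "tcp_pos": TCP position; "tcp_rot": TCP orientation; "wrist_force": force on the tool from outside, world axes, zero at the start; "moment": the same for the moment, N m; "opening": finger opening in m; "grasp_force": force on a finger pad.
Only numpy, scipy, OpenCV 4.12 (cv2) and the standard library are available. Lean on these libraries where they do the work, as an engineer would, in place of code of your own. Each camera call takes 0.05 s, during which the arm holds its last target. There are 200 camera calls.

TASK

Pick up the loaded channel shaker by its fin, tilt and shake its six ceramic pellets out over the sample tray so that they are spread evenly: every one of the four bays must get at least one. Then stand the empty shaker on the cork pad, squarely over it, with its mouth towards the pad's pointed end, and let go. Never touch the pellets with the fingers, and leave everything else on the bench where it stands.

Things in the scene. Friction and masses are not known exactly. Their poses are not given: they have to be found in the camera images.
- shaker: Aluminium channel shaker, 150 long (x), 60 over its two feet (y), 97 high, 0.26 kg. Origin: centre of the underside of its feet, z up; open mouth at the -x end. The straight channel slopes 12 degrees (0.21 rad), mouth up, so that the pellets stay in; the middle of its floor is 22 straight above the origin. Feet: blocks 60 wide, front one x -43 to -27, rear one x 40 to 70.
- shaker_grip (a point): Middle of the grey grip fin, 12 thick (y), 34 long, 45 tall, square to the channel floor (so leaning 12 degrees to +x), on a bridge across the channel's middle. This point is 54 above the channel floor along the fin, the bridge's top 30, the fin's top 75. The fingers should pinch it across y. Axes as the shaker's.
- shaker_mouth (a point): Middle of the channel floor's edge at the open mouth, 72 along the channel from its middle. Channel: inside 25 wide, 26 deep, 144 long, open above and at the mouth, walls and floor 3 thick. Axes as the shaker's.
- tray: Fixed grey plastic sample tray, 150 (x) by 270 (y), 35 high, walls and floor 4 thick, open above. Three pale ribs along x, at y = -65.5, 0 and +65.5, reach 16 above the bench and part it into four equal bays side by side along y. Origin: centre of the underside.
- bay0 (a point): Centre of the floor of the bay at the tray's -y end.
- bay1 (a point): Centre of the floor of the second bay from the -y end.
- bay2 (a point): Centre of the floor of the third bay from the -y end.
- bay3 (a point): Centre of the floor of the bay at the tray's +y end.
- pad: Fixed cork parking pad, 3 thick, 84 wide (y); a rectangle from x = -50 to x = 80 with a pointed end whose tip is at x = -92. Origin: underside, the spot over which the shaker's origin belongs; the shaker's mouth (-x) goes towards the point (-x).
- pellet0: White hexagonal ceramic pellet, 18 across flats, 16 high, 18 g; origin: centre of its underside as built. The six stand in a row in the shaker's channel, pellet0 at its closed end, pellet5 nearest the mouth; friction with the channel about 0.5 to 0.7.
- pellet1: White hexagonal ceramic pellet, 18 across flats, 16 high, 18 g; origin: centre of its underside as built. The six stand in a row in the shaker's channel, pellet0 at its closed end, pellet5 nearest the mouth; friction with the channel about 0.5 to 0.7.
- pellet2: White hexagonal ceramic pellet, 18 across flats, 16 high, 18 g; origin: centre of its underside as built. The six stand in a row in the shaker's channel, pellet0 at its closed end, pellet5 nearest the mouth; friction with the channel about 0.5 to 0.7.
- pellet3: White hexagonal ceramic pellet, 18 across flats, 16 high, 18 g; origin: centre of its underside as built. The six stand in a row in the shaker's channel, pellet0 at its closed end, pellet5 nearest the mouth; friction with the channel about 0.5 to 0.7.
- pellet4: White hexagonal ceramic pellet, 18 across flats, 16 high, 18 g; origin: centre of its underside as built. The six stand in a row in the shaker's channel, pellet0 at its closed end, pellet5 nearest the mouth; friction with the channel about 0.5 to 0.7.
- pellet5: White hexagonal ceramic pellet, 18 across flats, 16 high, 18 g; origin: centre of its underside as built. The six stand in a row in the shaker's channel, pellet0 at its closed end, pellet5 nearest the mouth; friction with the channel about 0.5 to 0.7.
- amber_bottle: Bystander: amber glass bottle, 62 diameter, 150 high, origin at the base centre.
- jar: Bystander: closed jar, 68 diameter, 85 high, origin at the base centre.
- beaker: Bystander: glass beaker, 72 diameter, 95 high, origin at the base centre.
- tissue_box: Bystander: blue carton, 70 (x) by 110 (y), 45 high, origin at the base centre.
- mouse: Bystander: black computer mouse, 105 (x) by 60 (y), 36 high, origin at the base centre.
- slide_box: Bystander: white box of slides, 100 (x) by 75 (y), 34 high, origin at the base centre.
- books: Fixed bystander: two stacked books, 140 (x) by 200 (y), 54 high, origin at the base centre.
There are look-alikes about, which are no part of the job. Leave any orange or yellow look-alike of the shaker alone.

How it is judged:
On the way, in this order (a step that is already met when the one before it is completed fails the run):
1. the shaker is lifted and carried over the tray with all six pellets still in it (horizontal distance between shaker_mouth and tray below 0.17 m and height (world z) of shaker above 0.03 m and distance between each of pellet0, pellet1, pellet2, pellet3, pellet4, pellet5 and shaker below 0.09 m), for 0.1 s.
2. all six pellets lie in the tray, at least one in each bay, while the shaker is still held off the bench (x of pellet0 in the frame of tray between -0.073 and 0.073 m and y of pellet0 in the frame of tray between -0.133 and 0.133 m and z of pellet0 in the frame of tray between -0.01 and 0.04 m and x of pellet1 in the frame of tray between -0.073 and 0.073 m and y of pellet1 in the frame of tray between -0.133 and 0.133 m and z of pellet1 in the frame of tray between -0.01 and 0.04 m and x of pellet2 in the frame of tray between -0.073 and 0.073 m and y of pellet2 in the frame of tray between -0.133 and 0.133 m and z of pellet2 in the frame of tray between -0.01 and 0.04 m and x of pellet3 in the frame of tray between -0.073 and 0.073 m and y of pellet3 in the frame of tray between -0.133 and 0.133 m and z of pellet3 in the frame of tray between -0.01 and 0.04 m and x of pellet4 in the frame of tray between -0.073 and 0.073 m and y of pellet4 in the frame of tray between -0.133 and 0.133 m and z of pellet4 in the frame of tray between -0.01 and 0.04 m and x of pellet5 in the frame of tray between -0.073 and 0.073 m and y of pellet5 in the frame of tray between -0.133 and 0.133 m and z of pellet5 in the frame of tray between -0.01 and 0.04 m and (y of pellet0 in the frame of tray between -0.133 and -0.0655 m or y of pellet1 in the frame of tray between -0.133 and -0.0655 m or y of pellet2 in the frame of tray between -0.133 and -0.0655 m or y of pellet3 in the frame of tray between -0.133 and -0.0655 m or y of pellet4 in the frame of tray between -0.133 and -0.0655 m or y of pellet5 in the frame of tray between -0.133 and -0.0655 m) and (y of pellet0 in the frame of tray between -0.0655 and 0 m or y of pellet1 in the frame of tray between -0.0655 and 0 m or y of pellet2 in the frame of tray between -0.0655 and 0 m or y of pellet3 in the frame of tray between -0.0655 and 0 m or y of pellet4 in the frame of tray between -0.0655 and 0 m or y of pellet5 in the frame of tray between -0.0655 and 0 m) and (y of pellet0 in the frame of tray between 0 and 0.0655 m or y of pellet1 in the frame of tray between 0 and 0.0655 m or y of pellet2 in the frame of tray between 0 and 0.0655 m or y of pellet3 in the frame of tray between 0 and 0.0655 m or y of pellet4 in the frame of tray between 0 and 0.0655 m or y of pellet5 in the frame of tray between 0 and 0.0655 m) and (y of pellet0 in the frame of tray between 0.0655 and 0.133 m or y of pellet1 in the frame of tray between 0.0655 and 0.133 m or y of pellet2 in the frame of tray between 0.0655 and 0.133 m or y of pellet3 in the frame of tray between 0.0655 and 0.133 m or y of pellet4 in the frame of tray between 0.0655 and 0.133 m or y of pellet5 in the frame of tray between 0.0655 and 0.133 m) and height (world z) of shaker above 0.02 m), for 0.2 s.
At the end, for the whole second after the job is handed in: All six pellets lie at rest in the tray, at least one in each of its four bays; the shaker stands upright and at rest on the pad, its origin within 25 mm of the pad's, its length within 12 degrees of the pad's, its mouth towards the pad's pointed end (x of pellet0 in the frame of tray between -0.073 and 0.073 m and y of pellet0 in the frame of tray between -0.133 and 0.133 m and z of pellet0 in the frame of tray between -0.01 and 0.04 m and x of pellet1 in the frame of tray between -0.073 and 0.073 m and y of pellet1 in the frame of tray between -0.133 and 0.133 m and z of pellet1 in the frame of tray between -0.01 and 0.04 m and x of pellet2 in the frame of tray between -0.073 and 0.073 m and y of pellet2 in the frame of tray between -0.133 and 0.133 m and z of pellet2 in the frame of tray between -0.01 and 0.04 m and x of pellet3 in the frame of tray between -0.073 and 0.073 m and y of pellet3 in the frame of tray between -0.133 and 0.133 m and z of pellet3 in the frame of tray between -0.01 and 0.04 m and x of pellet4 in the frame of tray between -0.073 and 0.073 m and y of pellet4 in the frame of tray between -0.133 and 0.133 m and z of pellet4 in the frame of tray between -0.01 and 0.04 m and x of pellet5 in the frame of tray between -0.073 and 0.073 m and y of pellet5 in the frame of tray between -0.133 and 0.133 m and z of pellet5 in the frame of tray between -0.01 and 0.04 m and (y of pellet0 in the frame of tray between -0.133 and -0.0655 m or y of pellet1 in the frame of tray between -0.133 and -0.0655 m or y of pellet2 in the frame of tray between -0.133 and -0.0655 m or y of pellet3 in the frame of tray between -0.133 and -0.0655 m or y of pellet4 in the frame of tray between -0.133 and -0.0655 m or y of pellet5 in the frame of tray between -0.133 and -0.0655 m) and (y of pellet0 in the frame of tray between -0.0655 and 0 m or y of pellet1 in the frame of tray between -0.0655 and 0 m or y of pellet2 in the frame of tray between -0.0655 and 0 m or y of pellet3 in the frame of tray between -0.0655 and 0 m or y of pellet4 in the frame of tray between -0.0655 and 0 m or y of pellet5 in the frame of tray between -0.0655 and 0 m) and (y of pellet0 in the frame of tray between 0 and 0.0655 m or y of pellet1 in the frame of tray between 0 and 0.0655 m or y of pellet2 in the frame of tray between 0 and 0.0655 m or y of pellet3 in the frame of tray between 0 and 0.0655 m or y of pellet4 in the frame of tray between 0 and 0.0655 m or y of pellet5 in the frame of tray between 0 and 0.0655 m) and (y of pellet0 in the frame of tray between 0.0655 and 0.133 m or y of pellet1 in the frame of tray between 0.0655 and 0.133 m or y of pellet2 in the frame of tray between 0.0655 and 0.133 m or y of pellet3 in the frame of tray between 0.0655 and 0.133 m or y of pellet4 in the frame of tray between 0.0655 and 0.133 m or y of pellet5 in the frame of tray between 0.0655 and 0.133 m) and linear speed of each of pellet0, pellet1, pellet2, pellet3, pellet4, pellet5 below 0.03 m/s and horizontal distance between shaker and pad below 0.025 m and height (world z) of shaker below 0.01 m and angle between shaker's own z axis and vertical below 0.1 rad and angle between the x axis of shaker and the x axis of pad, either way round below 0.21 rad and x of shaker_mouth in the frame of pad below 0 m and linear speed of shaker below 0.02 m/s); the robot touches nothing.
It fails at once if a bystander is moved more than 15 mm or tipped (distance of any of amber_bottle, jar, beaker, tissue_box, mouse, slide_box from where it was at the start of the episode above 0.015 m or angle between any of amber_bottle, jar, beaker, tissue_box, mouse, slide_box's own z axis and vertical above 0.3 rad).
It fails at once if the fingers touch a pellet (contact force between the fingers and pellet0 above 0.3 N or contact force between the fingers and pellet1 above 0.3 N or contact force between the fingers and pellet2 above 0.3 N or contact force between the fingers and pellet3 above 0.3 N or contact force between the fingers and pellet4 above 0.3 N or contact force between the fingers and pellet5 above 0.3 N).
It also fails if it takes over 67 s, if anything falls off the work surface, if the arm or the gripper's body presses on something with over 40 N, if the wrist force passes 120 N, or if a joint passes its speed limit or range.

## Working session

There is one attempt and no reset: what is moved stays moved. The work goes in short steps, Python scripts to look and compute and a tool call to move; the robot and the scene stay as the last step left them, time stands still between calls to the robot, and variables do not carry over. Pictures are saved under pics/ and viewed, at most 10 in all, crops included, and the job is handed in when it is done.

Besides the shell and the picture viewer there is one more tool, called as name(argument=value, ...) on one line, values as JSON. play_rows: Moves the arm, as the interface text tells. Its arguments: {"type":"object","properties":{"xyz":{"type":"array"},"delta_rot":{"type":"array"},"fingers":{"type":"array"}},"required":["xyz","delta_rot","fingers"]}

```bash
ls; mkdir -p pics; python3 - <<'E'
from plant import robot,capture,calibration
import cv2,numpy as np
print(robot.observe())
for n in("scene","top"):
    im=capture(n);cv2.imwrite(f"pics/{n}0.png",im)
    c=calibration(n);print(n,{k:np.round(v,3).tolist() for k,v in c.items()})
E
```

```text
pics
{'time_s': 0.0, 'joint_pos': array([ 1.05549249,  0.42670246,  0.0738255 ,  1.60662646, -0.03412351,
        1.11078454, -0.06710067]), 'joint_vel': array([-4.28178194e-05, -1.70188214e-03, -1.02889130e-03, -5.51393004e-05,
        2.33764333e-03, -1.49081893e-03,  4.31611331e-04]), 'joint_torque': array([ 2.19041776e-04, -9.49846745e+01,  3.76112401e+00, -4.63533926e+01,
        1.91994180e-02,  1.00755785e-02, -3.84790610e-06]), 'tcp_pos': array([ 0.24129372, -0.62995618,  0.23062095]), 'tcp_rot': array([-3.08798803e+00, -5.71150102e-01,  4.52764753e-04]), 'wrist_force': array([5.59977899e-01, 8.09356035e-03, 4.31992171e-04]), 'moment': array([ 0.03277068,  0.02482036, -0.00892937]), 'grasp_force': 0.0, 'opening': 0.08523608077888456}
scene {'fx': 395.328, 'fy': 395.328, 'cx': 254.058, 'cy': 183.782, 'dist': [-0.106, 0.0, 0.0, 0.0, 0.0], 'view': [[0.38, 0.925, 0.012, -0.172], [-0.789, 0.318, 0.526, 0.383], [0.482, -0.209, 0.851, -1.64], [0.0, 0.0, 0.0, 1.0]]}
top {'fx': 365.254, 'fy': 365.254, 'cx': 254.258, 'cy': 193.356, 'dist': [-0.003, 0.0, 0.0, 0.0, 0.0], 'view': [[-0.029, -0.999, 0.015, -0.043], [0.992, -0.027, 0.124, -0.52], [-0.124, 0.018, 0.992, -1.112], [0.0, 0.0, 0.0, 1.0]]}
```

View pics/scene0.png

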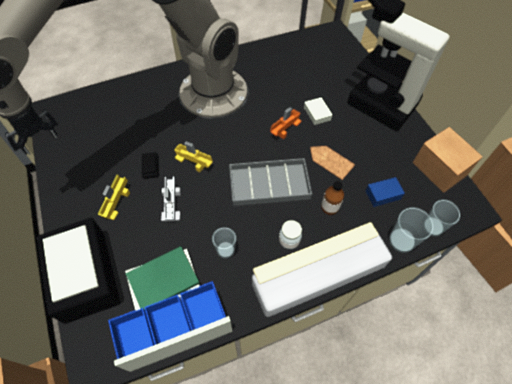

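View pics/top0.png

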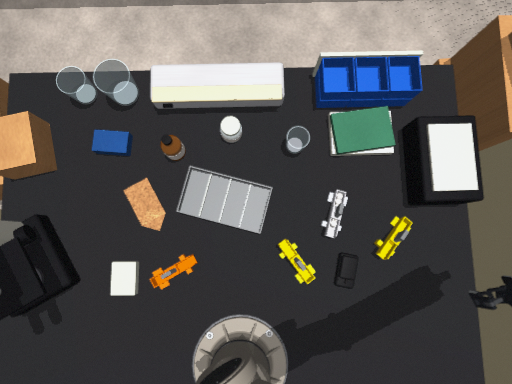

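The scene shows a white shaker at top-view pixel (336,213), the tray at (225,200), the cork pad at (146,204), and yellow and orange look-alikes. I'll zoom in next.

```bash
cat > h.py <<'E'
from plant import robot,capture,calibration
import cv2,numpy as np
from scipy.spatial.transform import Rotation as R
def ray(n,uv,c=None):
    c=c or calibration(n);K=np.array([[c['fx'],0,c['cx']],[0,c['fy'],c['cy']],[0,0,1.]])
    p=cv2.undistortPoints(np.array(uv,float).reshape(-1,1,2),K,np.array(c['dist'],float)).reshape(-1,2)
    V=np.array(c['view']);d=np.c_[p[:,0],-p[:,1],-np.ones(len(p))]@V[:3,:3]
    return -V[:3,:3].T@V[:3,3],d
def plane(n,uv,z,c=None):
    o,d=ray(n,uv,c);return o+d*((z-o[2])/d[:,2])[:,None]
E
python3 - <<'E'
from h import *
t=cv2.imread('pics/top0.png');s=cv2.imread('pics/scene0.png')
a=cv2.resize(t[160:270,110:360],(800,352),interpolation=cv2.INTER_CUBIC)
b=cv2.resize(s[165:230,150:190],(246,400)[:2][::1],interpolation=cv2.INTER_CUBIC)
b=cv2.resize(s[165:230,145:195],(185,240),interpolation=cv2.INTER_CUBIC)
b2=cv2.resize(t[180:245,315:360],(166,240),interpolation=cv2.INTER_CUBIC)
o=np.zeros((600,800,3),np.uint8);o[:352]=a;o[355:595,:185]=b;o[355:595,200:366]=b2
cv2.imwrite('pics/z.png',o)
hsv=cv2.cvtColor(t,cv2.COLOR_BGR2HSV)
def rect(m,x0,y0,x1,y1):
    k=np.zeros(m.shape,np.uint8);k[y0:y1,x0:x1]=m[y0:y1,x0:x1]
    cs,_=cv2.findContours(k,0,2);c=max(cs,key=cv2.contourArea);return c
m=((hsv[...,1]<60)&(hsv[...,2]>70)).astype(np.uint8)*255
m=cv2.morphologyEx(m,cv2.MORPH_CLOSE,np.ones((5,5)))
c=rect(m,172,160,278,240);r=cv2.minAreaRect(c);q=cv2.boxPoints(r);print('tray px',q.tolist())
for z in(.035,):
  P=plane('top',q,z);print(P.round(4).tolist(),P.mean(0),[np.linalg.norm(P[i]-P[i-1]).round(4) for i in range(4)])
m=cv2.inRange(hsv,(5,60,60),(20,200,255));c=rect(m,115,170,175,240)
print('pad',cv2.contourArea(c));ap=cv2.approxPolyDP(c,3,True).reshape(-1,2);P=plane('top',ap,.003);print(ap.tolist(),P.round(4).tolist())
c=rect(((hsv[...,1]<60)&(hsv[...,2]>110)).astype(np.uint8)*255,315,180,360,245);r=cv2.minAreaRect(c);print('shaker',r,plane('top',[r[0]],.04),plane('top',cv2.boxPoints(r),.03).round(4).tolist())
E
```

```text
tray px [[175.10623168945312, 211.39637756347656], [187.61917114257812, 163.84715270996094], [273.0207214355469, 186.3212432861328], [260.5077819824219, 233.87046813964844]]
[[0.4683, 0.1899, 0.035], [0.6174, 0.1502, 0.035], [0.5387, -0.1166, 0.035], [0.3915, -0.0727, 0.035]] [0.5040009  0.03770425 0.035     ] [np.float64(0.2736), np.float64(0.1543), np.float64(0.2782), np.float64(0.1535)]
pad 1279.5
[[145, 177], [123, 191], [139, 223], [160, 230], [165, 212]] [[0.5846, 0.2927, 0.003], [0.541, 0.3625, 0.003], [0.4372, 0.3104, 0.003], [0.4133, 0.244, 0.003], [0.4699, 0.2283, 0.003]]
shaker ((334.0000305175781, 213.00001525878906), (20.147865295410156, 48.0748291015625), 13.495734214782715) [[ 0.44928045 -0.30266048  0.04      ]] [[0.3859, -0.2533, 0.03], [0.5315, -0.2963, 0.03], [0.5149, -0.3575, 0.03], [0.3697, -0.3136, 0.03]]
```

View pics/z.png

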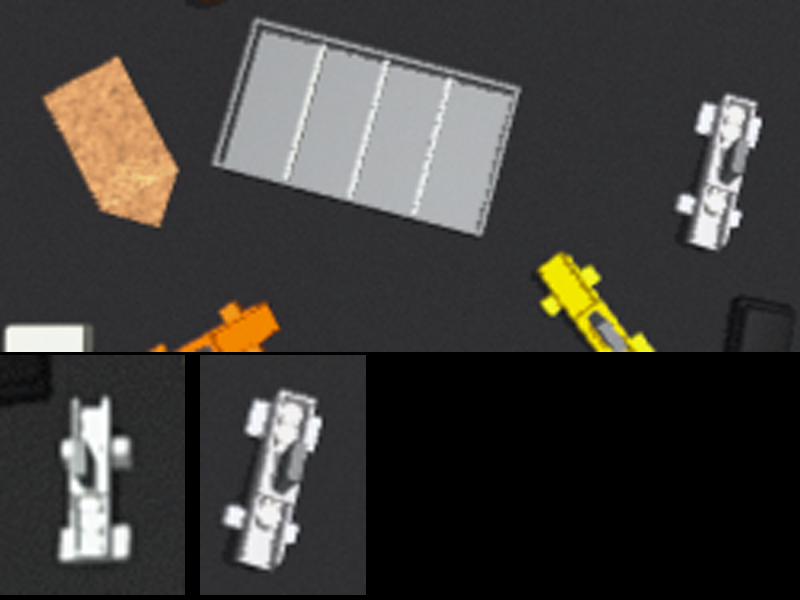

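The shaker's wide foot is at the far end (+x world), so its mouth faces the robot, heading about -17°. The pad's tip is at (160,230), heading about 29° with its origin near (0.495,0.291). The tray centre is about (0.504,0.038), yaw about -16°.

play_rows(xyz=[[0.2,0.33,0.03],[0.2,0.33,0.03],[0.2,0.33,0.03],[0.2,0.33,0.03],[0.2,0.33,0.03],[0.2,0.33,0.03],[0.2,0.33,0.03],[0.2,0.33,0.03]], delta_rot=[[0,0,-38],[0,0,-38],[0,0,-38],[0,0,-38],[0,0,-38],[0,0,-38],[0,0,-38],[0,0,-38]], fingers=[1,1,1,1,1,1,1,1])

```text
time_s: 0.77
tcp_pos: [0.4083, -0.3541, 0.2563]
tcp_rot: [-3.107, 0.467, 0.0]
wrist_force: [0.8, -0.9, 0.4]
opening: 0.0855
grasp_force: 0.0
```

play_rows(xyz=[[0,0,0],[0,0,0],[0,0,0],[0,0,0]], delta_rot=[[0,0,0],[0,0,0],[0,0,0],[0,0,0]], fingers=[1,1,1,1])

```text
time_s: 1.1
tcp_pos: [0.407, -0.3569, 0.256]
tcp_rot: [3.106, -0.468, -0.001]
wrist_force: [-0.4, 0.2, 0.2]
opening: 0.0851
grasp_force: 0.0
```

play_rows(xyz=[[0.03,0.055,0.0],[0.03,0.055,0.0],[0.03,0.055,0.0],[0.03,0.055,0.0]], delta_rot=[[0,0,0],[0,0,0],[0,0,0],[0,0,0]], fingers=[1,1,1,1])

```text
time_s: 1.43
tcp_pos: [0.4377, -0.3012, 0.2561]
tcp_rot: [-3.107, 0.465, 0.001]
wrist_force: [-1.6, -0.9, -0.9]
opening: 0.0854
grasp_force: 0.0
```

```bash
python3 - <<'E'
from h import *
import json
o=robot.observe();print(o['tcp_pos'],o['tcp_rot'],o['joint_pos'])
c=calibration('wrist');im=capture('wrist');cv2.imwrite('pics/w1.png',im)
json.dump({k:np.array(v).tolist() for k,v in c.items()},open('w1.json','w'))
V=np.array(c['view']);print(-V[:3,:3].T@V[:3,3],V[2,:3])
E
```

```text
[ 0.43767915 -0.30116384  0.25605281] [-3.10681521e+00  4.65250432e-01  5.98534516e-04] [ 4.79642522e-01  1.69424089e-01  2.05257132e-03  1.89751928e+00
 -3.96391981e-04  1.07505377e+00 -1.38623586e+00]
[ 0.50906039 -0.32281724  0.39923074] [ 0.27987006 -0.08482952  0.95628275]
```

View pics/w1.png

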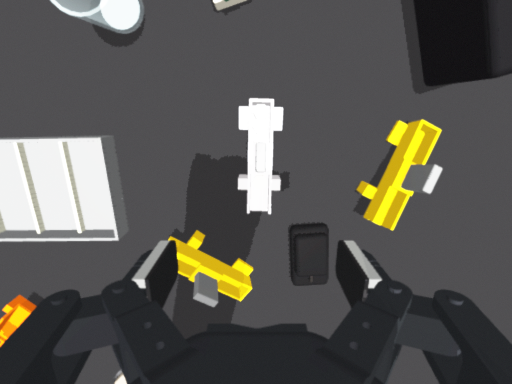

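The wrist view shows the shaker clearly: rear foot at rows 107–130, front foot at rows 175–190, mouth at row 212. I'll measure from the feet rows.

```bash
python3 - <<'E'
from h import *
import json
c=json.load(open('w1.json'));im=cv2.imread('pics/w1.png')
m=(im.min(2)>110)[90:225,225:300]
for i,r in enumerate(m):
    x=np.flatnonzero(r)
    if len(x) and i%2==0: print(i+90,x[0]+225,x[-1]+225,end=' | ')
print()
M=m.astype(np.uint8)
w=np.array([(np.flatnonzero(r)[-1]-np.flatnonzero(r)[0]) if r.any() else 0 for r in m])
rows=np.flatnonzero(w>36)+90
g=[rows[rows<150],rows[rows>150]]
for z in (0.0,.01,.02):
  out=[]
  for k in g:
    L=[];
    for r in k[1:-1]:
        x=np.flatnonzero(m[r-90]);L.append([(x[0]+225,r+.5),(x[-1]+226,r+.5)])
    L=np.array(L,float).mean(0);P=plane('',L,z,c);out.append(P.mean(0));print(z,k[0],k[-1],'width',np.linalg.norm(P[1]-P[0]),P.mean(0))
  d=out[0]-out[1];print('  sep (90)',np.linalg.norm(d),'heading',np.degrees(np.arctan2(d[1],d[0])),'origin',out[1]+d*35/90)
E
```

```text
98 249 273 | 100 248 274 | 102 248 274 | 104 248 274 | 106 238 280 | 108 238 283 | 110 238 283 | 112 238 283 | 114 238 283 | 116 238 283 | 118 238 283 | 120 238 282 | 122 238 282 | 124 238 282 | 126 238 282 | 128 238 282 | 130 243 281 | 132 248 273 | 134 248 273 | 136 248 273 | 138 248 273 | 140 248 273 | 142 247 273 | 144 247 273 | 146 247 273 | 148 247 273 | 150 247 273 | 152 247 273 | 154 247 273 | 156 247 273 | 158 247 272 | 160 247 272 | 162 247 272 | 164 247 272 | 166 247 272 | 168 247 272 | 170 247 272 | 172 247 272 | 174 239 272 | 176 239 279 | 178 238 280 | 180 238 280 | 182 238 280 | 184 238 280 | 186 238 280 | 188 237 280 | 190 246 279 | 192 247 271 | 194 247 271 | 196 247 271 | 198 247 271 | 200 247 271 | 202 247 271 | 204 247 271 | 206 246 271 | 208 246 271 | 210 246 271 | 212 247 271 | 214 268 270 | 
0.0 106 130 width 0.06456184670155038 [ 0.49560057 -0.32548793  0.        ]
0.0 175 189 width 0.06511969571715105 [ 0.40634795 -0.29637694  0.        ]
  sep (90) 0.09388013129114241 heading -18.06446561934567 origin [ 0.4410573  -0.30769788  0.        ]
0.01 106 130 width 0.06294469051967468 [ 0.49593771 -0.32542104  0.01      ]
0.01 175 189 width 0.06348856643769189 [ 0.40892071 -0.29703922  0.01      ]
  sep (90) 0.09152860570088817 heading -18.06446561934569 origin [ 0.44276066 -0.30807659  0.01      ]
0.02 106 130 width 0.06132753433779902 [ 0.49627485 -0.32535414  0.02      ]
0.02 175 189 width 0.06185743715823275 [ 0.41149347 -0.2977015   0.02      ]
  sep (90) 0.08917708011063388 heading -18.06446561934568 origin [ 0.44446401 -0.30845531  0.02      ]
```

play_rows(xyz=[[0.026,-0.014,-0.04],[0.026,-0.014,-0.08],[0.026,-0.014,-0.11],[0.026,-0.014,-0.13],[0.026,-0.014,-0.13],[0.026,-0.014,-0.13]], delta_rot=[[3.7,11.4,-0.7],[3.7,11.4,-0.7],[3.7,11.4,-0.7],[3.7,11.4,-0.7],[3.7,11.4,-0.7],[3.7,11.4,-0.7]], fingers=[1,1,1,1,1,1])

```text
time_s: 1.98
tcp_pos: [0.4625, -0.3162, 0.1257]
tcp_rot: [-3.052, 0.48, 0.324]
wrist_force: [-0.4, -0.4, 0.2]
opening: 0.0857
grasp_force: 0.0
```

```bash
python3 - <<'E'
from h import *
o=robot.observe();print(o['tcp_pos'],R.from_rotvec(o['tcp_rot']).as_matrix().round(3))
print(np.array([.4503,-.3103,.058])-o['tcp_pos'])
E
```

```text
[ 0.46245566 -0.3161541   0.1257442 ] [[ 0.931 -0.307 -0.199]
 [-0.3   -0.952  0.066]
 [-0.21  -0.002 -0.978]]
[-0.01215566  0.0058541  -0.0677442 ]
```

play_rows(xyz=[[-0.006,0.003,-0.03],[-0.01,0.005,-0.055],[-0.012,0.006,-0.068],[-0.012,0.006,-0.068],[-0.012,0.006,-0.068],[-0.012,0.006,-0.068],[-0.012,0.006,-0.068],[-0.012,0.006,-0.068]], delta_rot=[[0,0,0],[0,0,0],[0,0,0],[0,0,0],[0,0,0],[0,0,0],[0,0,0],[0,0,0]], fingers=[1,1,1,1,0,0,0,0])

```text
time_s: 2.65
tcp_pos: [0.4526, -0.3097, 0.0597]
tcp_rot: [-3.055, 0.477, 0.317]
wrist_force: [-0.2, -0.3, -0.9]
opening: 0.0387
grasp_force: 0.0
```

play_rows(xyz=[[0,0,0],[0,0,0],[0,0,0],[0,0,0],[0,0,0],[0,0,0]], delta_rot=[[0,0,0],[0,0,0],[0,0,0],[0,0,0],[0,0,0],[0,0,0]], fingers=[0,0,0,0,0,0])

```text
time_s: 3.15
tcp_pos: [0.452, -0.3093, 0.0587]
tcp_rot: [-3.054, 0.477, 0.319]
wrist_force: [-1.1, 0.0, 6.8]
opening: 0.0115
grasp_force: 60.5
```

play_rows(xyz=[[0,0,0.006],[0,0,0.018],[0,0,0.034],[0,0,0.052],[0,0,0.07],[0,0,0.082],[0,0,0.09],[0,0,0.09]], delta_rot=[[0,0,0],[0,0,0],[0,0,0],[0,0,0],[0,0,0],[0,0,0],[0,0,0],[0,0,0]], fingers=[0,0,0,0,0,0,0,0])

```text
time_s: 3.82
tcp_pos: [0.4524, -0.3094, 0.15]
tcp_rot: [-3.055, 0.477, 0.317]
wrist_force: [0.0, -0.3, -4.3]
opening: 0.0115
grasp_force: 59.0
```

```bash
python3 - <<'E'
from h import *
o=robot.observe();print(o['tcp_pos'],o['wrist_force'],o['moment'],o['joint_pos'].round(2))
c=calibration('wrist');im=capture('wrist');cv2.imwrite('pics/w2.png',im)
E
```

```text
[ 0.45240631 -0.30939854  0.15001373] [ 0.03089636 -0.25261686 -4.33897375] [-0.14290816 -0.41653361 -0.0340936 ] [ 0.46  0.42  0.01  1.82  0.03  1.1  -1.43]
```

View pics/w2.png

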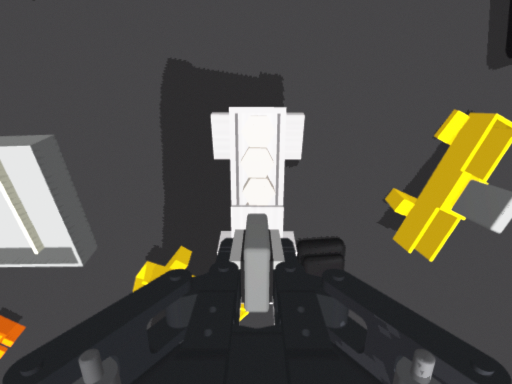

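Held squarely, with pellets visible at the closed end near (258,160) and (258,190). Carrying it to bay0 next.

play_rows(xyz=[[0.003,0.008,0],[0.009,0.026,0],[0.02,0.054,0],[0.032,0.086,-0.002],[0.044,0.12,-0.005],[0.056,0.154,-0.009],[0.066,0.184,-0.012],[0.075,0.208,-0.015]], delta_rot=[[0,0,0],[0,0,0],[0,0,0],[0,0,0],[0,0,0],[0,0,0],[0,0,0],[0,0,0]], fingers=[0,0,0,0,0,0,0,0])

```text
time_s: 4.53
tcp_pos: [0.5267, -0.0973, 0.1321]
tcp_rot: [-3.053, 0.473, 0.323]
wrist_force: [0.1, 0.2, -4.5]
opening: 0.0113
grasp_force: 59.1
```

play_rows(xyz=[[0.006,0.016,-0.001],[0.01,0.024,-0.002],[0.011,0.026,-0.002],[0.011,0.026,-0.002]], delta_rot=[[0,0,0],[0,0,0],[0,0,0],[0,0,0]], fingers=[0,0,0,0])

```text
time_s: 4.87
tcp_pos: [0.5375, -0.0749, 0.1306]
tcp_rot: [-3.054, 0.476, 0.322]
wrist_force: [0.7, -0.6, -3.3]
opening: 0.011
grasp_force: 59.1
```

play_rows(xyz=[[0,0,0.003],[0,0,0.003],[0,0,0.003],[0,0,0.003],[0,0,0.003],[0,0,0.003],[0,0,0.003],[0,0,0.003]], delta_rot=[[-0.9,-2.9,0],[-2.4,-7.6,0],[-4.3,-13.3,0],[-6.1,-19,0],[-7.6,-23.9,0],[-8.8,-27.6,0],[-9.7,-30.5,0],[-10,-31.5,0]], fingers=[0,0,0,0,0,0,0,0])

```text
time_s: 5.53
tcp_pos: [0.5356, -0.0765, 0.1339]
tcp_rot: [2.999, -0.47, 0.561]
wrist_force: [-0.0, -1.1, -3.4]
opening: 0.0114
grasp_force: 59.1
```

```bash
cat > look.py <<'E'
from h import *
import sys
o=robot.observe();m=R.from_rotvec(o['tcp_rot']).as_matrix()
e=m[:,0];n=-m[:,2];mouth=o['tcp_pos']-.072*e-.037*n
T=np.array([.504,.038]);X=np.array([.961,-.276]);Y=np.array([.276,.961])
d=mouth[:2]-T
print('slope',np.degrees(np.arcsin(e[2])).round(1),'head',np.degrees(np.arctan2(e[1],e[0])).round(1),'mouth',mouth.round(4),'in tray',(d@X).round(4),(d@Y).round(4),'F',o['wrist_force'][2].round(2),'t',round(o['time_s'],2),'q',o['joint_pos'].round(2))
t=capture('top');s=capture('scene')
a=cv2.resize(t[150:250,165:305],(700,500),interpolation=cv2.INTER_CUBIC)
cv2.imwrite('pics/%s.png'%sys.argv[1],a)
b=cv2.resize(s[130:230,210:330],(600,500),interpolation=cv2.INTER_CUBIC);cv2.imwrite('pics/%ss.png'%sys.argv[1],b)
E
python3 look.py p1
python3 -c "
import cv2,numpy as np
a=cv2.resize(cv2.imread('pics/p1.png'),(420,300));b=cv2.resize(cv2.imread('pics/p1s.png'),(360,300));cv2.imwrite('pics/v1.png',np.hstack([a,b]))"
```

```text
slope 21.2 head -17.8 mouth [ 0.4844 -0.06    0.0734] in tray 0.0082 -0.0995 F -3.35 t 5.53 q [-0.06  0.18  0.    2.27  0.36  0.37 -2.25]
```

View pics/v1.png

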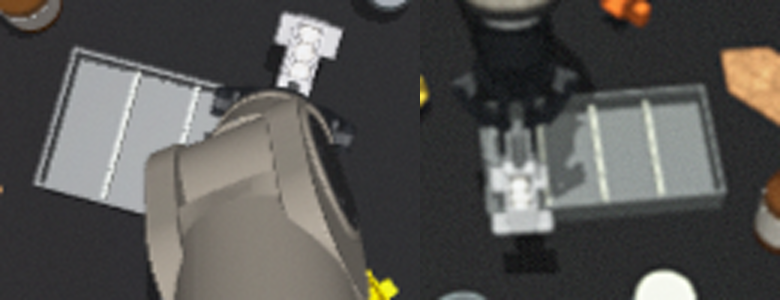

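Still all in, and visible in the top crop at (305,33), (303,53) and (297,73). But joints 4, 6 and 7 are close to their limits in this pose. I'll level the shaker and turn it so the mouth points away from the robot; that gives plenty of joint range.

play_rows(xyz=[[0,0,0.005],[0,0,0.012],[0,0,0.02],[0,0,0.03],[0,0,0.04],[0,0,0.05],[0,0,0.05],[0,0,0.05]], delta_rot=[[1,3,0],[2.4,7.6,0],[4.3,13.3,0],[6.1,19,0],[7.6,23.9,0],[8.8,27.6,0],[9.7,30.5,0],[10,31.5,0]], fingers=[0,0,0,0,0,0,0,0])

```text
time_s: 6.3
tcp_pos: [0.5389, -0.0764, 0.1844]
tcp_rot: [-3.051, 0.479, 0.324]
wrist_force: [-0.5, -0.8, -4.8]
opening: 0.0111
grasp_force: 59.1
```

play_rows(xyz=[[0,0,0],[0,0,0],[0,0,0],[0,0,0],[0,0,0],[0,0,0],[0,0,0],[0,0,0]], delta_rot=[[0,0,4],[0,0,11],[0,0,18],[0,0,25],[0,0,32],[0,0,39],[0,0,46],[0,0,53]], fingers=[0,0,0,0,0,0,0,0])

```text
time_s: 6.97
tcp_pos: [0.5375, -0.0753, 0.1839]
tcp_rot: [2.919, 0.937, -0.308]
wrist_force: [-0.4, -0.0, -3.3]
opening: 0.0116
grasp_force: 59.1
```

play_rows(xyz=[[0,0,0],[0,0,0],[0,0,0],[0,0,0],[0,0,0],[0,0,0],[0,0,0],[0,0,0]], delta_rot=[[0,0,7],[0,0,14],[0,0,21],[0,0,28],[0,0,35],[0,0,42],[0,0,49],[0,0,56]], fingers=[0,0,0,0,0,0,0,0])

```text
time_s: 7.63
tcp_pos: [0.5373, -0.0752, 0.184]
tcp_rot: [2.082, 2.141, -0.221]
wrist_force: [-0.4, -0.4, -4.7]
opening: 0.0112
grasp_force: 59.1
```

play_rows(xyz=[[0,0,0],[0,0,0],[0,0,0],[0,0,0],[0,0,0],[0,0,0],[0,0,0],[0,0,0]], delta_rot=[[0,0,7],[0,0,14],[0,0,21],[0,0,28],[0,0,35],[0,0,42],[0,0,49],[0,0,56]], fingers=[0,0,0,0,0,0,0,0])

```text
time_s: 8.3
tcp_pos: [0.5371, -0.0754, 0.1841]
tcp_rot: [0.821, 2.823, -0.089]
wrist_force: [0.4, -0.1, -4.0]
opening: 0.0116
grasp_force: 59.1
```

play_rows(xyz=[[0,0,0],[0,0,0],[0,0,0],[0,0,0]], delta_rot=[[0,0,7],[0,0,12],[0,0,15],[0,0,15]], fingers=[0,0,0,0])

```text
time_s: 8.63
tcp_pos: [0.537, -0.0763, 0.184]
tcp_rot: [0.451, 2.901, -0.051]
wrist_force: [-0.8, -0.5, -4.7]
opening: 0.0114
grasp_force: 59.1
```

```bash
python3 look.py p2
python3 -c "
import cv2,numpy as np
a=cv2.resize(cv2.imread('pics/p2.png'),(420,300));b=cv2.resize(cv2.imread('pics/p2s.png'),(360,300));cv2.imwrite('pics/v2.png',np.hstack([a,b]))"
```

```text
slope -11.9 head 162.3 mouth [ 0.6114 -0.1     0.1627] in tray 0.1413 -0.103 F -4.7 t 8.63 q [ 0.53  0.21 -0.61  2.07  0.3   0.72  1.  ]
```

View pics/v2.png

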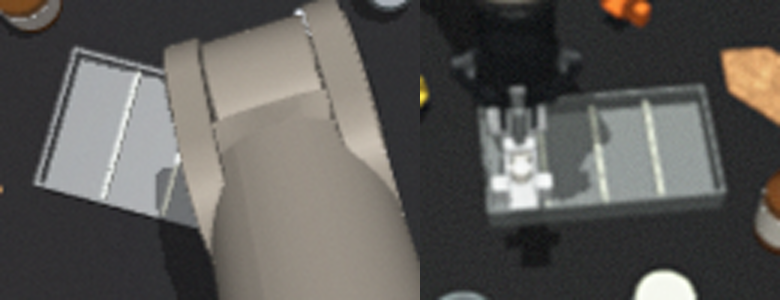

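Scene crop: the mouth now faces the camera at (520,165), shaker still loaded. Moving back and tilting to just below the slip angle.

play_rows(xyz=[[-0.004,0.001,0],[-0.012,0.004,0],[-0.026,0.008,0],[-0.044,0.013,0],[-0.062,0.019,0],[-0.078,0.024,0],[-0.088,0.027,0],[-0.092,0.029,0]], delta_rot=[[0,0,0],[0.5,1.4,0],[1,3,0],[1.8,5.7,0],[2.7,8.6,0],[3.6,11.4,0],[4.5,14.3,0],[5.5,17.2,0]], fingers=[0,0,0,0,0,0,0,0])

```text
time_s: 9.4
tcp_pos: [0.4443, -0.0454, 0.1846]
tcp_rot: [-0.468, -2.998, -0.02]
wrist_force: [-0.3, -0.2, -3.3]
opening: 0.011
grasp_force: 59.1
```

play_rows(xyz=[[0,0,-0.006],[0,0,-0.015],[0,0,-0.025],[0,0,-0.035],[0,0,-0.043],[0,0,-0.05],[0,0,-0.051],[0,0,-0.051]], delta_rot=[[0.9,2.8,0],[1.8,5.6,0],[2.6,8.2,0],[3.3,10.4,0],[3.9,12.3,0],[4.3,13.4,0],[4.6,14.2,0],[4.6,14.2,0]], fingers=[0,0,0,0,0,0,0,0])

```text
time_s: 10.07
tcp_pos: [0.4458, -0.0459, 0.1328]
tcp_rot: [-0.428, -2.744, -0.078]
wrist_force: [-0.9, 0.1, -4.0]
opening: 0.0116
grasp_force: 59.2
```

```bash
python3 look.py p3
```

```text
slope 21.1 head 162.3 mouth [ 0.4971 -0.0623  0.0724] in tray 0.021 -0.0983 F -4.04 t 10.07 q [ 0.52  0.46 -0.61  1.92  0.13  1.18  1.11]
```

```bash
cat >> h.py <<'E'
def proj(n,P,c=None):
    c=c or calibration(n);V=np.array(c['view']);q=np.atleast_2d(P)@V[:3,:3].T+V[:3,3];q=q*[1,-1,-1]
    K=np.array([[c['fx'],0,c['cx']],[0,c['fy'],c['cy']],[0,0,1.]])
    return cv2.projectPoints(q.reshape(-1,1,3),np.zeros(3),np.zeros(3),K,np.array(c['dist'],float))[0].reshape(-1,2)
def frame():
    o=robot.observe();m=R.from_rotvec(o['tcp_rot']).as_matrix();return o['tcp_pos']-.037*-m[:,2],m[:,0],-m[:,2],o
E
cat > see.py <<'E'
from h import *
import sys
c,e,n,o=frame();mouth=c-.072*e
T=np.array([.504,.038]);X=np.array([.961,-.276]);Y=np.array([.276,.961]);d=mouth[:2]-T
print('slope',np.degrees(np.arcsin(e[2])).round(1),'mouth',mouth.round(3),'tray',(d@X).round(3),(d@Y).round(3),'t',round(o['time_s'],2))
cal=calibration('scene');s=capture('scene');w=capture('wrist')
k=sys.argv[1];cv2.imwrite(f'pics/{k}_s.png',s);cv2.imwrite(f'pics/{k}_w.png',w)
g=cv2.cvtColor(s,6).astype(np.float32)
al=np.arange(-.076,-.01,.002);L=np.array([c+a*e+.014*n for a in al]);p=proj('scene',L,cal).astype(np.float32)
print('mouth->in',cv2.remap(g,p[:,0:1],p[:,1:2],1).ravel().astype(int).tolist())
gw=cv2.cvtColor(w,6);print('wrist col258 r100-215',gw[100:216:3,254:263].mean(1).astype(int).tolist())
# bright blobs in tray
q=proj('scene',np.array([[*(T+x*X+y*Y),.02] for x in(-.07,.07) for y in(-.13,.13)])[[0,1,3,2]],cal)
m=np.zeros(g.shape,np.uint8);cv2.fillConvexPoly(m,q.astype(int),255)
b=((g>175)&(m>0)).astype(np.uint8);N,_,st,ce=cv2.connectedComponentsWithStats(b)
for i in range(1,N):
    if st[i,4]>=6:
        P=plane('scene',[ce[i]],.014,cal)[0][:2]-T;print('blob',st[i,4],ce[i].round(1),'tray',(P@X).round(3),(P@Y).round(3))
u,v=map(int,proj('scene',mouth,cal)[0]);a=cv2.resize(s[v-28:v+22,u-25:u+25],(400,400),interpolation=2)
b=cv2.resize(w[80:240,180:340],(400,400));cv2.imwrite(f'pics/{k}_v.png',np.hstack([a,b]));print(u,v)
E
python3 see.py a0
```

```text
slope 20.9 mouth [ 0.497 -0.062  0.073] tray 0.021 -0.098 t 10.17
mouth->in [112, 133, 156, 174, 186, 185, 183, 183, 183, 184, 185, 186, 188, 188, 186, 177, 165, 156, 153, 170, 181, 188, 189, 190, 189, 186, 179, 174, 168, 170, 169, 157, 137]
wrist col258 r100-215 [67, 67, 135, 255, 255, 243, 252, 254, 254, 253, 251, 250, 249, 248, 244, 236, 238, 244, 244, 243, 244, 244, 243, 243, 243, 243, 201, 243, 243, 243, 243, 243, 243, 243, 243, 192, 239, 240, 111]
blob 76 [287.7 180.2] tray -0.003 0.065
blob 103 [241.7 172.5] tray -0.052 -0.094
blob 72 [269.  179.8] tray -0.011 -0.0
242 181
```

View pics/a0_v.png

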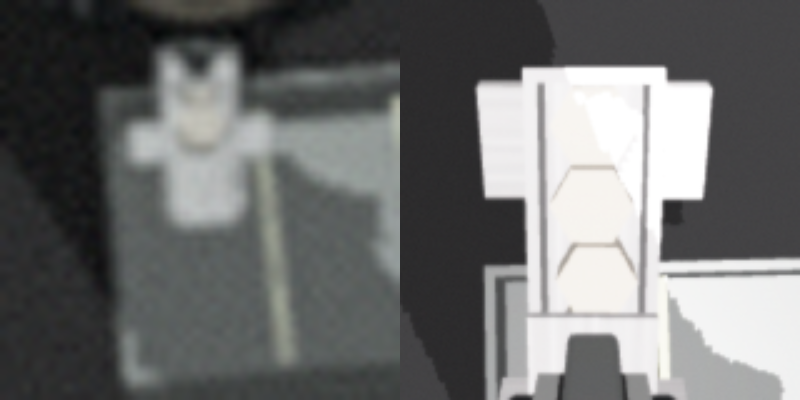

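The wrist crop shows a full row starting at the closed end, with pellet edges at y=165 and 243. In the scene crop, the front pellet sits about 33 mm inside the mouth. I'll probe for the slip angle.

play_rows(xyz=[[0,0,0],[0,0,0],[0,0,0]], delta_rot=[[1,3,0],[1.8,5.7,0],[1.8,5.7,0]], fingers=[0,0,0])

```text
time_s: 10.52
tcp_pos: [0.4464, -0.0464, 0.1333]
tcp_rot: [-0.413, -2.641, -0.097]
wrist_force: [0.0, -0.1, -4.2]
opening: 0.0109
grasp_force: 59.1
```

```bash
python3 see.py a1|head -3
```

```text
slope 27.1 mouth [ 0.491 -0.061  0.068] tray 0.015 -0.099 t 10.52
mouth->in [96, 112, 136, 162, 184, 190, 191, 190, 190, 190, 190, 189, 189, 189, 188, 179, 171, 164, 174, 188, 192, 195, 196, 195, 194, 187, 178, 162, 146, 130, 97, 71, 63]
wrist col258 r100-215 [63, 63, 123, 255, 254, 238, 245, 255, 255, 255, 255, 255, 255, 255, 255, 255, 244, 255, 255, 255, 255, 255, 255, 255, 255, 255, 255, 254, 255, 255, 255, 249, 246, 244, 242, 199, 233, 235, 107]
```

play_rows(xyz=[[0,0,0],[0,0,0],[0,0,0]], delta_rot=[[0.9,2.9,0],[0.9,2.9,0],[-0.9,-2.9,0]], fingers=[0,0,0])

```text
time_s: 10.87
tcp_pos: [0.4467, -0.0464, 0.1312]
tcp_rot: [-0.421, -2.692, -0.09]
wrist_force: [-0.6, -0.0, -4.5]
opening: 0.0112
grasp_force: 59.2
```

```bash
python3 see.py a2|head -3
```

```text
slope 24.1 mouth [ 0.495 -0.062  0.068] tray 0.019 -0.099 t 10.87
mouth->in [104, 127, 151, 177, 187, 191, 188, 188, 191, 189, 186, 179, 173, 166, 169, 175, 183, 189, 191, 191, 190, 184, 175, 162, 156, 159, 173, 186, 184, 182, 178, 168, 154]
wrist col258 r100-215 [67, 67, 156, 255, 255, 244, 244, 244, 240, 255, 255, 255, 255, 255, 255, 255, 255, 255, 253, 249, 248, 247, 246, 244, 243, 243, 243, 243, 232, 239, 243, 243, 243, 243, 243, 194, 239, 240, 102]
```

play_rows(xyz=[[0,0,0],[0,0,0],[0,0,0],[0,0,0]], delta_rot=[[1.8,5.7,0],[1.8,5.7,0],[0,0,0],[0,0,0]], fingers=[0,0,0,0])

```text
time_s: 11.3
tcp_pos: [0.4453, -0.0454, 0.1335]
tcp_rot: [-0.419, -2.701, -0.086]
wrist_force: [0.8, 0.2, -3.2]
opening: 0.0111
grasp_force: 59.3
```

```bash
python3 see.py a3
```

```text
slope 23.6 mouth [ 0.494 -0.061  0.071] tray 0.018 -0.098 t 11.3
mouth->in [125, 150, 174, 185, 192, 192, 192, 192, 193, 193, 191, 189, 187, 181, 174, 163, 161, 164, 176, 186, 189, 190, 191, 191, 190, 189, 183, 172, 158, 142, 149, 150, 136]
wrist col258 r100-215 [67, 67, 133, 255, 255, 244, 244, 244, 244, 254, 255, 250, 255, 255, 255, 255, 255, 255, 254, 253, 252, 251, 218, 244, 243, 243, 243, 243, 243, 243, 243, 243, 221, 243, 243, 194, 239, 240, 112]
blob 74 [287.8 180.1] tray -0.003 0.066
blob 107 [241.8 172.3] tray -0.053 -0.093
blob 76 [269.2 181. ] tray -0.006 -0.001
242 180
```

play_rows(xyz=[[0,0,0],[0,0,0],[0,0,0],[0,0,0]], delta_rot=[[1.8,5.7,0],[1.8,5.7,0],[0,0,0],[0,0,0]], fingers=[0,0,0,0])

```text
time_s: 11.73
tcp_pos: [0.4455, -0.0455, 0.1333]
tcp_rot: [-0.419, -2.7, -0.087]
wrist_force: [0.7, 0.6, -3.1]
opening: 0.0114
grasp_force: 59.3
```

```bash
python3 see.py a4
```

```text
slope 23.6 mouth [ 0.494 -0.061  0.071] tray 0.018 -0.098 t 11.73
mouth->in [104, 125, 151, 171, 182, 176, 167, 154, 163, 173, 184, 190, 191, 191, 191, 190, 188, 187, 186, 185, 177, 168, 158, 161, 169, 180, 188, 193, 192, 187, 177, 163, 137]
wrist col258 r100-215 [67, 66, 133, 255, 255, 244, 244, 244, 244, 252, 255, 255, 255, 255, 254, 239, 255, 255, 254, 253, 252, 251, 250, 248, 243, 221, 243, 243, 242, 243, 243, 243, 243, 243, 242, 175, 239, 240, 112]
blob 76 [287.7 180.2] tray -0.003 0.065
blob 78 [269.2 181.1] tray -0.006 -0.001
blob 90 [241.7 172.2] tray -0.053 -0.094
242 180
```

play_rows(xyz=[[0,0,0],[0,0,0],[0,0,0],[0,0,0],[0,0,0]], delta_rot=[[1.8,5.7,0],[1.8,5.7,0],[1.8,5.7,0],[0,0,0],[0,0,0]], fingers=[0,0,0,0,0])

```text
time_s: 12.25
tcp_pos: [0.4452, -0.0453, 0.1337]
tcp_rot: [-0.419, -2.701, -0.086]
wrist_force: [0.4, 1.1, -3.3]
opening: 0.0116
grasp_force: 59.4
```

```bash
python3 see.py a5
```

```text
slope 23.6 mouth [ 0.494 -0.061  0.071] tray 0.018 -0.098 t 12.25
mouth->in [102, 124, 150, 173, 186, 190, 189, 188, 188, 187, 186, 180, 173, 164, 159, 165, 174, 185, 188, 191, 190, 190, 190, 189, 188, 188, 188, 187, 183, 179, 169, 155, 136]
wrist col258 r100-215 [66, 67, 133, 255, 255, 244, 244, 244, 244, 254, 255, 255, 255, 255, 255, 255, 255, 255, 215, 253, 252, 251, 249, 243, 243, 243, 243, 243, 237, 241, 243, 243, 243, 243, 243, 193, 239, 240, 112]
blob 75 [287.7 180.1] tray -0.003 0.065
blob 64 [241.8 169.2] tray -0.066 -0.092
blob 79 [269.2 181.1] tray -0.006 -0.0
blob 44 [241.8 176.2] tray -0.036 -0.095
242 180
```

```bash
cat > diff.py <<'E'
from h import *
import sys
a,b=[cv2.GaussianBlur(cv2.imread(f'pics/{k}_s.png'),(3,3),0).astype(int) for k in sys.argv[1:3]]
d=(b-a).sum(2)
T=np.array([.504,.038]);X=np.array([.961,-.276]);Y=np.array([.276,.961])
for nm,m in(('+',d>60),('-',d<-60)):
    N,_,st,ce=cv2.connectedComponentsWithStats(m.astype(np.uint8))
    for i in range(1,N):
        if st[i,4]>=5:
            P=plane('scene',[ce[i]],.014)[0][:2]-T;x,y=P@X,P@Y
            if abs(x)<.12 and abs(y)<.18: print(nm,st[i,4],ce[i].round(1),b[int(ce[i][1]),int(ce[i][0])].tolist(),'tray',x.round(3),y.round(3))
E
python3 diff.py a4 a5
```

```text
+ 6 [241.7 167.5] [187, 190, 188] tray -0.073 -0.092
+ 22 [242.6 197.3] [158, 166, 166] tray 0.05 -0.1
```

Pellet 5 landed in bay0 at tray (0.05,-0.10). Next is bay1.

play_rows(xyz=[[0,0,0],[0.0015,0.01,0],[0.004,0.028,0],[0.006,0.046,0],[0.008,0.06,0],[0.0085,0.066,0],[0.0085,0.066,0],[0.0085,0.066,0]], delta_rot=[[-1.5,-4.8,0],[-3,-9.5,0],[-3,-9.5,0],[-3,-9.5,0],[-3,-9.5,0],[-3,-9.5,0],[-1.5,-4.8,0],[0,0,0]], fingers=[0,0,0,0,0,0,0,0])

```text
time_s: 13.02
tcp_pos: [0.4542, 0.0201, 0.1344]
tcp_rot: [-0.417, -2.693, -0.087]
wrist_force: [0.3, -0.9, -3.3]
opening: 0.011
grasp_force: 59.4
```

```bash
python3 see.py b0; python3 -c "
from h import *;print(robot.observe()['joint_pos'].round(2))"
```

```text
slope 24.1 mouth [0.502 0.005 0.071] tray 0.008 -0.032 t 13.02
mouth->in [105, 129, 154, 181, 188, 192, 188, 182, 176, 164, 153, 164, 175, 185, 191, 195, 193, 190, 190, 189, 190, 188, 187, 186, 186, 186, 186, 185, 178, 170, 158, 145, 132]
wrist col258 r100-215 [45, 45, 77, 250, 249, 204, 204, 204, 203, 228, 251, 251, 251, 251, 251, 251, 250, 250, 173, 246, 251, 251, 252, 252, 252, 252, 252, 251, 250, 172, 251, 251, 252, 251, 251, 202, 247, 249, 109]
blob 52 [260.6 170.1] tray -0.055 -0.025
blob 13 [267.1 166.7] tray -0.068 -0.0
blob 66 [287.5 178.5] tray -0.01 0.065
blob 26 [242.5 189. ] tray 0.017 -0.097
blob 23 [240.9 197.3] tray 0.049 -0.106
261 176
[ 0.43  0.51 -0.64  1.88  0.1   1.22  1.01]
```

play_rows(xyz=[[0,0,0],[0,0,0],[0,0,0],[0,0,0]], delta_rot=[[1.8,5.7,0],[1.8,5.7,0],[0,0,0],[0,0,0]], fingers=[0,0,0,0])

```text
time_s: 13.45
tcp_pos: [0.4536, 0.0205, 0.1334]
tcp_rot: [-0.419, -2.702, -0.086]
wrist_force: [0.6, 1.7, -1.8]
opening: 0.0117
grasp_force: 59.4
```

```bash
python3 see.py b1; python3 diff.py b0 b1
```

```text
slope 23.5 mouth [0.502 0.005 0.071] tray 0.008 -0.032 t 13.45
mouth->in [154, 148, 157, 178, 186, 190, 188, 187, 186, 186, 186, 186, 186, 186, 187, 189, 188, 186, 186, 186, 184, 175, 164, 156, 156, 173, 185, 191, 188, 183, 172, 158, 140]
wrist col258 r100-215 [46, 47, 96, 251, 248, 206, 206, 206, 206, 244, 252, 252, 252, 251, 251, 251, 251, 251, 251, 250, 203, 173, 251, 252, 252, 252, 253, 252, 252, 251, 251, 183, 164, 247, 251, 182, 248, 249, 108]
blob 65 [260.8 170.3] tray -0.054 -0.025
blob 13 [267.1 166.7] tray -0.068 -0.0
blob 64 [287.4 178.1] tray -0.012 0.066
blob 6 [254.  166.5] tray -0.073 -0.047
blob 27 [242.6 188.9] tray 0.017 -0.097
blob 23 [240.9 197.3] tray 0.049 -0.106
261 176
+ 37 [262.1 179.5] [166, 176, 176] tray -0.015 -0.025
- 8 [258.8 162.6] [156, 161, 159] tray -0.088 -0.028
```

```bash
python3 see.py b2|tail -8; python3 diff.py b1 b2; echo; python3 diff.py b0 b2
```

```text
mouth->in [103, 125, 150, 176, 186, 192, 188, 187, 188, 188, 188, 186, 185, 185, 186, 187, 188, 188, 187, 185, 184, 176, 165, 159, 160, 177, 186, 191, 188, 182, 171, 157, 141]
wrist col258 r100-215 [46, 46, 95, 251, 248, 206, 206, 206, 207, 244, 252, 251, 252, 251, 251, 251, 251, 251, 251, 250, 210, 173, 251, 252, 252, 252, 252, 252, 252, 252, 251, 192, 164, 248, 251, 187, 248, 249, 106]
blob 62 [260.6 170.2] tray -0.055 -0.025
blob 14 [267.1 166.9] tray -0.067 -0.0
blob 66 [287.5 178.5] tray -0.01 0.065
blob 26 [242.5 189. ] tray 0.017 -0.097
blob 23 [240.9 197.3] tray 0.049 -0.106
260 176
+ 38 [262.1 188.8] [159, 167, 167] tray 0.023 -0.029
- 36 [262.2 179.5] [94, 94, 89] tray -0.015 -0.024

+ 38 [262.1 188.9] [159, 167, 167] tray 0.023 -0.029
```

```bash
for p in "a1 a2" "a2 a3" "a3 a4" "a4 a5"; do echo $p; python3 diff.py $p; done; python3 - <<'E'
import cv2
s=cv2.imread('pics/b2_s.png');g=cv2.cvtColor(s,6)
print(g[184:202,234:250]); w=cv2.imread('pics/b2_w.png');cv2.imwrite('pics/c1.png',cv2.hconcat([cv2.resize(s[150:210,225:315],(480,320),interpolation=2),cv2.resize(w[80:240,180:340],(320,320))]))
E
```

```text
a1 a2
+ 48 [241.1 162.9] [96, 96, 93] tray -0.094 -0.092
+ 6 [235.  172.5] [171, 171, 167] tray -0.054 -0.117
+ 12 [242.5 180.5] [174, 174, 170] tray -0.018 -0.094
- 23 [252.1 158. ] [42, 45, 45] tray -0.112 -0.05
- 8 [234.5 167.5] [89, 89, 86] tray -0.076 -0.117
- 7 [241.3 167.4] [158, 166, 166] tray -0.074 -0.093
- 24 [265.8 193. ] [104, 104, 100] tray 0.041 -0.018
a2 a3
+ 16 [239.2 160.8] [118, 117, 115] tray -0.104 -0.098
+ 8 [245.2 160.4] [131, 132, 128] tray -0.103 -0.076
+ 8 [241.5 167.5] [184, 192, 190] tray -0.073 -0.092
+ 6 [232.2 197.2] [98, 99, 94] tray 0.046 -0.136
- 6 [235.  172.5] [145, 147, 142] tray -0.054 -0.117
- 7 [239.9 180.3] [132, 133, 130] tray -0.02 -0.103
- 15 [265.  189.6] [115, 116, 111] tray 0.027 -0.02
a3 a4
+ 38 [243.  189.4] [169, 177, 178] tray 0.019 -0.096
- 7 [241.7 167.4] [163, 170, 170] tray -0.074 -0.092
- 6 [242.2 176.7] [166, 173, 172] tray -0.034 -0.094
a4 a5
+ 6 [241.7 167.5] [187, 190, 188] tray -0.073 -0.092
+ 22 [242.6 197.3] [158, 166, 166] tray 0.05 -0.1
[[149 153 154 155 154 143 120 102  92  87  95  95  94  92  90 101]
 [152 154 152 153
[... 422 characters left out ...]
 236 217 174 119  94  89  93]
 [153 152 156 150 156 152 144 152 165 172 152 126 108 100  99  92]
 [141 151 156 154 154 153 148 142 138 138 132 132 137 134 120  93]
 [147 153 153 151 156 156 149 150 148 143 143 152 156 151 133  97]
 [142 154 154 155 153 159 172 182 177 160 156 154 157 155 135 101]
 [132 148 152 155 158 184 219 238 225 188 161 153 152 153 149 135]
 [132 149 154 157 173 205 240 249 243 206 160 159 154 158 155 153]
 [134 153 156 159 178 211 241 249 247 217 169 156 153 153 158 151]
 [142 151 155 154 165 177 199 209 206 182 145 136 136 126 128 123]
 [130 128 125 124 126 126 122 122 122 111 100  91  93  91  87  88]
 [ 96  91  87  86  85  79  72  72  69  69  73  68  70  67  72  67]]
```

View pics/c1.png

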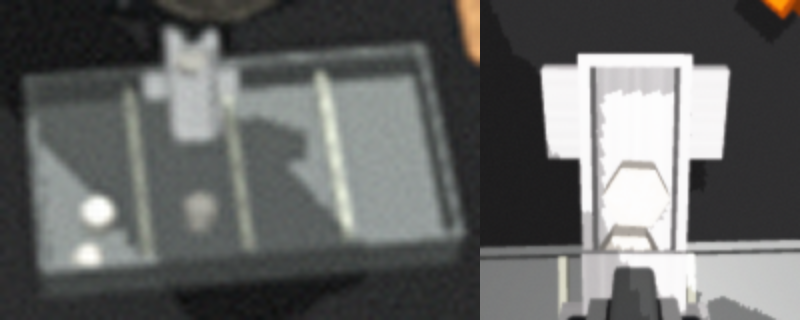

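Crop: two pellets in bay0 at (97,210) and (88,255), one in bay1 at (200,210), and three left in the channel. Next is bay2.

play_rows(xyz=[[0,0,0],[0.002,0.01,0],[0.006,0.028,0],[0.009,0.046,0],[0.012,0.06,0],[0.013,0.064,0],[0.013,0.064,0],[0.013,0.064,0]], delta_rot=[[-1.5,-4.8,0],[-3,-9.5,0],[-3,-9.5,0],[-3,-9.5,0],[-3,-9.5,0],[-3,-9.5,0],[-1.5,-4.8,0],[0,0,0]], fingers=[0,0,0,0,0,0,0,0])

```text
time_s: 14.32
tcp_pos: [0.4672, 0.0841, 0.1342]
tcp_rot: [-0.417, -2.693, -0.088]
wrist_force: [1.1, -0.6, -3.3]
opening: 0.0114
grasp_force: 59.4
```

play_rows(xyz=[[0,0,0],[0,0,0],[0,0,0],[0,0,0],[0,0,0]], delta_rot=[[1.8,5.7,0],[1.8,5.7,0],[1.8,5.7,0],[0,0,0],[0,0,0]], fingers=[0,0,0,0,0])

```text
time_s: 14.73
tcp_pos: [0.4663, 0.0849, 0.134]
tcp_rot: [-0.417, -2.703, -0.086]
wrist_force: [0.6, 2.0, -2.6]
opening: 0.0112
grasp_force: 59.5
```

```bash
python3 see.py c1;sleep 0; python3 see.py c2|tail -9
```

```text
slope 23.5 mouth [0.515 0.069 0.071] tray 0.002 0.033 t 14.73
mouth->in [105, 124, 150, 176, 184, 189, 187, 187, 187, 182, 177, 166, 161, 161, 173, 188, 190, 192, 192, 191, 190, 189, 188, 187, 187, 186, 186, 186, 183, 179, 171, 162, 154]
wrist col258 r100-215 [40, 46, 95, 251, 248, 206, 206, 205, 208, 248, 252, 251, 252, 251, 251, 251, 251, 251, 251, 251, 250, 250, 250, 182, 169, 251, 252, 251, 252, 252, 252, 252, 251, 251, 248, 188, 248, 249, 109]
blob 37 [279.8 168.2] tray -0.056 0.045
blob 52 [251.2 188.4] tray 0.018 -0.067
blob 30 [242.8 188.8] tray 0.016 -0.096
blob 25 [261.4 189.1] tray 0.024 -0.032
blob 23 [240.9 197.3] tray 0.049 -0.106
280 173
slope 23.8 mouth [0.515 0.069 0.071] tray 0.002 0.032 t 14.83
mouth->in [105, 128, 153, 181, 186, 188, 188, 188, 187, 181, 174, 163, 156, 159, 169, 185, 189, 192, 192, 192, 191, 190, 190, 188, 187, 187, 186, 183, 181, 179, 168, 156, 139]
wrist col258 r100-215 [41, 46, 95, 251, 249, 207, 206, 206, 206, 243, 252, 252, 252, 251, 251, 251, 251, 251, 251, 251, 251, 250, 250, 187, 170, 251, 252, 252, 252, 252, 252, 252, 252, 251, 243, 183, 248, 249, 109]
blob 40 [279.8 168.4] tray -0.056 0.045
blob 51 [251.3 188.8] tray 0.019 -0.067
blob 30 [242.8 188.8] tray 0.016 -0.096
blob 23 [261.2 189.1] tray 0.024 -0.032
blob 23 [240.9 197.3] tray 0.049 -0.106
279 173
```

play_rows(xyz=[[0,0,0],[0,0,0],[0,0,0],[0,0,0],[0,0,0]], delta_rot=[[1.8,5.7,0],[1.8,5.7,0],[1.8,5.7,0],[0,0,0],[0,0,0]], fingers=[0,0,0,0,0])

```text
time_s: 15.35
tcp_pos: [0.4665, 0.085, 0.1338]
tcp_rot: [-0.418, -2.702, -0.087]
wrist_force: [1.0, 0.9, -1.8]
opening: 0.0111
grasp_force: 59.5
```

```bash
python3 see.py c3 >/dev/null; python3 see.py c4|tail -9; python3 diff.py c2 c4
```

```text
slope 23.9 mouth [0.515 0.069 0.071] tray 0.002 0.033 t 15.45
mouth->in [102, 126, 150, 177, 186, 189, 188, 188, 186, 185, 184, 185, 187, 187, 187, 187, 187, 187, 187, 187, 187, 187, 185, 185, 185, 185, 180, 167, 156, 146, 151, 152, 141]
wrist col258 r100-215 [40, 46, 95, 251, 248, 206, 206, 206, 207, 244, 252, 252, 252, 251, 251, 251, 251, 251, 251, 251, 250, 250, 250, 250, 250, 250, 209, 167, 241, 251, 252, 252, 252, 252, 252, 185, 248, 249, 109]
blob 52 [279.6 167.9] tray -0.058 0.044
blob 50 [251.3 188.8] tray 0.019 -0.067
blob 31 [242.9 188.7] tray 0.016 -0.096
blob 23 [261.2 189.1] tray 0.024 -0.032
blob 23 [240.9 197.3] tray 0.049 -0.106
279 173
+ 6 [278.5 166.5] [189, 189, 186] tray -0.064 0.041
+ 35 [280.2 181.4] [169, 177, 177] tray -0.001 0.038
```

play_rows(xyz=[[0,0,0],[0.002,0.01,0],[0.006,0.028,0],[0.01,0.046,0],[0.014,0.06,0],[0.015,0.065,0],[0.015,0.065,0],[0.015,0.065,0]], delta_rot=[[-1.5,-4.8,0],[-3,-9.5,0],[-3,-9.5,0],[-3,-9.5,0],[-3,-9.5,0],[-3,-9.5,0],[-1.5,-4.8,0],[0,0,0]], fingers=[0,0,0,0,0,0,0,0])

```text
time_s: 16.22
tcp_pos: [0.4822, 0.1496, 0.134]
tcp_rot: [-0.416, -2.693, -0.088]
wrist_force: [-0.1, -0.5, -3.5]
opening: 0.0115
grasp_force: 59.6
```

```bash
python3 see.py d0; python3 diff.py c4 d0|head -5
```

```text
slope 24.1 mouth [0.53  0.134 0.071] tray -0.001 0.1 t 16.22
mouth->in [108, 125, 149, 168, 183, 187, 189, 188, 186, 185, 185, 186, 186, 186, 186, 185, 185, 186, 187, 186, 185, 188, 186, 182, 172, 163, 161, 165, 179, 183, 184, 166, 146]
wrist col258 r100-215 [46, 45, 76, 250, 249, 203, 203, 203, 202, 223, 251, 251, 251, 251, 250, 250, 250, 250, 250, 250, 250, 249, 249, 249, 249, 249, 249, 216, 166, 224, 250, 252, 252, 251, 251, 201, 246, 248, 108]
blob 40 [299.  165.5] tray -0.061 0.116
blob 74 [250.9 184.6] tray 0.002 -0.066
blob 37 [270.5 189.3] tray 0.028 -0.001
blob 30 [242.8 188.8] tray 0.016 -0.096
blob 30 [261.8 188.8] tray 0.023 -0.03
blob 19 [281.2 189.8] tray 0.034 0.036
blob 23 [240.9 197.3] tray 0.049 -0.106
299 170
+ 270 [299.  158.6] [177, 178, 175] tray -0.091 0.121
+ 9 [236.4 163.1] [81, 81, 78] tray -0.095 -0.109
+ 482 [264.5 184.7] [154, 157, 149] tray 0.007 -0.019
+ 6 [283.5 205. ] [44, 44, 43] tray 0.095 0.036
+ 14 [291.4 206.8] [44, 43, 43] tray 0.104 0.061
```

play_rows(xyz=[[0,0,0],[0,0,0],[0,0,0],[0,0,0],[0,0,0],[0,0,0]], delta_rot=[[1.8,5.7,0],[1.8,5.7,0],[1.8,5.7,0],[1.8,5.7,0],[0,0,0],[0,0,0]], fingers=[0,0,0,0,0,0])

```text
time_s: 16.82
tcp_pos: [0.4812, 0.1504, 0.1345]
tcp_rot: [-0.416, -2.704, -0.086]
wrist_force: [-0.1, 1.7, -1.9]
opening: 0.0112
grasp_force: 59.6
```

```bash
python3 see.py d1 >/dev/null; python3 see.py d2|tail -9; python3 diff.py d0 d2
```

```text
wrist col258 r100-215 [45, 45, 93, 250, 246, 202, 202, 201, 203, 242, 251, 251, 251, 250, 250, 250, 250, 250, 250, 249, 250, 249, 249, 249, 249, 249, 249, 249, 249, 248, 248, 248, 166, 162, 237, 191, 246, 248, 106]
blob 32 [299.1 166.2] tray -0.058 0.116
blob 74 [250.8 184.5] tray 0.001 -0.066
blob 37 [270.4 189.1] tray 0.027 -0.001
blob 30 [242.8 188.8] tray 0.016 -0.096
blob 30 [261.8 188.8] tray 0.023 -0.03
blob 20 [281.2 190. ] tray 0.035 0.037
blob 23 [240.9 197.3] tray 0.049 -0.106
299 170
+ 6 [297.  156.2] [188, 188, 185] tray -0.103 0.116
- 5 [297.4 162.2] [152, 155, 154] tray -0.076 0.113
```

play_rows(xyz=[[0,0,0],[0,0,0],[0,0,0],[0,0,0],[0,0,0],[0,0,0],[0,0,0],[0,0,0]], delta_rot=[[1.8,5.7,0],[2.4,7.6,0],[2.4,7.6,0],[2.4,7.6,0],[2.4,7.6,0],[2.4,7.6,0],[2.4,7.6,0],[2.4,7.6,0]], fingers=[0,0,0,0,0,0,0,0])

```text
time_s: 17.68
tcp_pos: [0.4822, 0.1491, 0.1336]
tcp_rot: [-0.398, -2.559, -0.112]
wrist_force: [0.1, -0.4, -3.7]
opening: 0.0114
grasp_force: 59.6
```

```bash
python3 see.py d3 >/dev/null; python3 see.py d4; python3 diff.py d0 d4
```

```text
slope 31.9 mouth [0.522 0.136 0.064] tray -0.01 0.099 t 17.78
mouth->in [96, 109, 129, 153, 172, 187, 189, 191, 193, 192, 192, 191, 190, 188, 188, 189, 190, 189, 189, 188, 186, 186, 186, 187, 188, 189, 188, 186, 175, 163, 136, 110, 91]
wrist col258 r100-215 [44, 44, 88, 246, 244, 198, 197, 197, 197, 196, 196, 215, 248, 248, 248, 247, 247, 247, 247, 247, 247, 246, 246, 246, 246, 246, 246, 246, 246, 246, 246, 246, 246, 246, 245, 204, 244, 246, 113]
blob 31 [299.  165.1] tray -0.063 0.116
blob 12 [285.6 167.8] tray -0.056 0.066
blob 48 [251.3 189.2] tray 0.021 -0.067
blob 31 [242.9 188.9] tray 0.016 -0.096
blob 26 [261.5 189. ] tray 0.024 -0.031
blob 9 [270.9 194.6] tray 0.049 -0.002
blob 23 [240.9 197.3] tray 0.049 -0.106
298 169
+ 43 [292.4 156.6] [153, 154, 150] tray -0.103 0.098
+ 23 [278.3 160.3] [90, 91, 86] tray -0.092 0.045
+ 71 [283.3 167.3] [151, 156, 150] tray -0.059 0.058
- 17 [306.3 160.6] [115, 114, 113] tray -0.08 0.146
- 23 [291.2 163.4] [72, 73, 70] tray -0.073 0.089
- 9 [236.4 163.1] [52, 52, 49] tray -0.095 -0.109
- 26 [301.2 169.2] [143, 144, 141] tray -0.044 0.121
- 461 [261.3 182.8] [96, 97, 93] tray -0.002 -0.029
- 8 [288.  203.5] [24, 24, 23] tray 0.09 0.052
```

play_rows(xyz=[[0,0,0],[0,0,0],[0,0,0],[0,0,0],[0,0,0],[0,0,0]], delta_rot=[[1.2,3.8,0],[1.2,3.8,0],[1.2,3.8,0],[1.2,3.8,0],[1.2,3.8,0],[1.2,3.8,0]], fingers=[0,0,0,0,0,0])

```text
time_s: 18.38
tcp_pos: [0.4822, 0.1491, 0.1335]
tcp_rot: [-0.387, -2.491, -0.123]
wrist_force: [-0.3, 0.8, -2.9]
opening: 0.0111
grasp_force: 59.7
```

```bash
python3 see.py e1 >/dev/null; python3 see.py e2; python3 diff.py d4 e2
python3 - <<'E'
import cv2
s=cv2.imread('pics/e2_s.png');w=cv2.imread('pics/e2_w.png');cv2.imwrite('pics/c2.png',cv2.hconcat([cv2.resize(s[145:205,225:315],(480,320),interpolation=2),cv2.resize(w[80:240,180:340],(320,320))]))
E
```

```text
slope 35.8 mouth [0.517 0.138 0.061] tray -0.015 0.1 t 18.48
mouth->in [92, 98, 118, 141, 164, 175, 184, 186, 187, 186, 185, 185, 185, 185, 185, 185, 184, 185, 186, 183, 176, 163, 144, 123, 98, 76, 59, 45, 35, 27, 20, 21, 24]
wrist col258 r100-215 [32, 33, 79, 248, 247, 206, 205, 206, 205, 205, 204, 204, 208, 246, 249, 249, 249, 249, 249, 249, 248, 248, 248, 248, 248, 248, 248, 248, 248, 248, 248, 248, 248, 248, 248, 217, 246, 248, 124]
blob 29 [298.1 164.6] tray -0.065 0.113
blob 16 [285.8 168.6] tray -0.053 0.066
blob 11 [296.5 177.6] tray -0.01 0.098
blob 6 [298.7 182.8] tray 0.012 0.102
blob 35 [251.6 191.7] tray 0.031 -0.067
blob 30 [242.8 188.8] tray 0.016 -0.096
blob 10 [261.2 189.6] tray 0.026 -0.033
blob 23 [240.9 197.3] tray 0.049 -0.106
298 169
+ 32 [290.6 156. ] [200, 201, 197] tray -0.106 0.092
+ 6 [270.2 161.3] [96, 98, 94] tray -0.09 0.014
+ 70 [277.9 170. ] [155, 158, 151] tray -0.05 0.037
+ 67 [297.6 180.5] [150, 157, 158] tray 0.002 0.1
- 117 [301.9 157.3] [33, 35, 35] tray -0.096 0.133
- 233 [254.5 185.3] [95, 96, 91] tray 0.006 -0.054
- 8 [299.8 169. ] [127, 130, 125] tray -0.046 0.116
```

Two new blobs landed in bay3 at tray (-0.01,0.098) and (0.012,0.102). I'll raise and level the shaker, check the tray, then turn for the pad.

play_rows(xyz=[[0,0,0.015],[0,0,0.03],[0,0,0.045],[0,0,0.06],[0,0,0.075],[0,0,0.09],[0,0,0.105],[0,0,0.107]], delta_rot=[[-2,-6.3,0],[-4,-12.5,0],[-6,-18.8,0],[-8,-25,0],[-10,-31.3,0],[-12,-37.5,0],[-14,-43.8,0],[-14.6,-45.7,0]], fingers=[0,0,0,0,0,0,0,0])

```text
time_s: 19.25
tcp_pos: [0.4813, 0.1505, 0.2433]
tcp_rot: [0.446, 2.888, -0.05]
wrist_force: [1.0, 1.0, -1.5]
opening: 0.0112
grasp_force: 59.6
```

play_rows(xyz=[[0.003,0.02,0],[0.006,0.04,0],[0.009,0.06,0],[0.012,0.08,0],[0.015,0.1,0],[0.017,0.12,0],[0.019,0.135,0],[0.02,0.146,0]], delta_rot=[[0,0,-7],[0,0,-14],[0,0,-21],[0,0,-28],[0,0,-35],[0,0,-42],[0,0,-49],[0,0,-56]], fingers=[0,0,0,0,0,0,0,0])

```text
time_s: 19.92
tcp_pos: [0.5016, 0.2969, 0.24]
tcp_rot: [1.763, 2.387, -0.189]
wrist_force: [-0.1, -0.5, -3.5]
opening: 0.0112
grasp_force: 59.9
```

play_rows(xyz=[[0,0,0],[0,0,0],[0,0,0],[0,0,0],[0,0,0],[0,0,0],[0,0,0],[0,0,0]], delta_rot=[[0,0,-7],[0,0,-14],[0,0,-21],[0,0,-28],[0,0,-35],[0,0,-42],[0,0,-49],[0,0,-56]], fingers=[0,0,0,0,0,0,0,0])

```text
time_s: 20.58
tcp_pos: [0.5019, 0.2952, 0.2402]
tcp_rot: [2.742, 1.309, -0.292]
wrist_force: [0.0, -0.3, -3.0]
opening: 0.0112
grasp_force: 59.9
```

play_rows(xyz=[[0,0,0],[0,0,0],[0,0,0],[0,0,0],[0,0,0]], delta_rot=[[0,0,-7],[0,0,-14],[0,0,-21],[0,0,-21],[0,0,-21]], fingers=[0,0,0,0,0])

```text
time_s: 21.0
tcp_pos: [0.5022, 0.2947, 0.2403]
tcp_rot: [2.963, 0.809, -0.314]
wrist_force: [-0.7, 0.3, -2.7]
opening: 0.0114
grasp_force: 59.9
```

```bash
python3 - <<'E'
from h import *
c,e,n,o=frame();print(o['tcp_pos'],'slope',np.degrees(np.arcsin(e[2])),'head',np.degrees(np.arctan2(e[1],e[0])),'roll',R.from_rotvec(o['tcp_rot']).as_matrix()[2,1],o['joint_pos'].round(2))
print('d',np.array([.5025,.295,.0627])-o['tcp_pos'])
print('bottle',plane('top',[[177,154]],0))
s=capture('scene');w=capture('wrist');cv2.imwrite('pics/f_s.png',s);cv2.imwrite('pics/f_w.png',w)
cv2.imwrite('pics/c3.png',cv2.hconcat([cv2.resize(s[130:220,220:370],(500,300),interpolation=2),cv2.resize(w[80:240,180:340],(300,300))]))
E
```

```text
[0.50221281 0.29474061 0.24025091] slope -12.086983848013212 head 30.562542057906114 roll -0.00155379486873794 [-0.32  0.42 -0.41  1.63  0.13  1.33 -1.8 ]
d [ 0.00028719  0.00025939 -0.17755091]
bottle [[0.65844909 0.19030991 0.        ]]
```

View pics/c3.png

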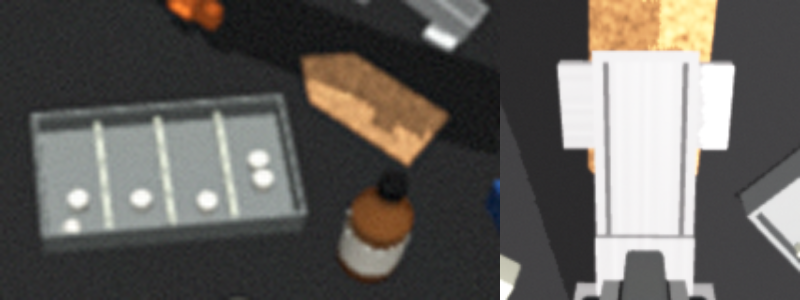

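All six pellets are in the tray (2, 1, 1, 2), the channel is empty, and the shaker lines up with the pad below. Lowering it.

play_rows(xyz=[[0,0,-0.03],[0,0,-0.06],[0,0,-0.09],[0,0,-0.12],[0,0,-0.145],[0,0,-0.16],[0,0,-0.168],[0,0,-0.168]], delta_rot=[[0,0,-1],[0,0,-1],[0,0,-1],[0,0,-1],[0,0,-1],[0,0,-1],[0,0,-1],[0,0,-1]], fingers=[0,0,0,0,0,0,0,0])

```text
time_s: 21.77
tcp_pos: [0.5013, 0.2948, 0.0708]
tcp_rot: [2.971, 0.783, -0.319]
wrist_force: [0.4, -0.3, -2.6]
opening: 0.0113
grasp_force: 59.9
```

play_rows(xyz=[[0,0,-0.003],[0,0,-0.006],[0,0,-0.008],[0,0,-0.009],[0,0,-0.009]], delta_rot=[[0,0,0],[0,0,0],[0,0,0],[0,0,0],[0,0,0]], fingers=[0,0,0,0,0])

```text
time_s: 22.18
tcp_pos: [0.5024, 0.295, 0.0635]
tcp_rot: [2.973, 0.779, -0.314]
wrist_force: [0.7, 0.8, -2.8]
opening: 0.0113
grasp_force: 59.9
```

play_rows(xyz=[[0,0,-0.001],[0,0,-0.002],[0,0,-0.002],[0,0,-0.002]], delta_rot=[[0,0,0],[0,0,0],[0,0,0],[0,0,0]], fingers=[0,0,0,0])

```text
time_s: 22.52
tcp_pos: [0.5024, 0.2949, 0.0617]
tcp_rot: [2.973, 0.779, -0.315]
wrist_force: [-1.7, -2.5, 5.1]
opening: 0.0115
grasp_force: 60.8
```

Contact (+5 N). Releasing and withdrawing along the fin.

play_rows(xyz=[[0,0,0],[0,0,0],[0,0,0],[0,0,0],[0,0,0],[0,0,0],[0,0,0],[0,0,0]], delta_rot=[[0,0,0],[0,0,0],[0,0,0],[0,0,0],[0,0,0],[0,0,0],[0,0,0],[0,0,0]], fingers=[0.5,1,1,1,1,1,1,1])

```text
time_s: 23.18
tcp_pos: [0.5023, 0.295, 0.0613]
tcp_rot: [2.973, 0.779, -0.315]
wrist_force: [-0.8, 0.5, -0.7]
opening: 0.0852
grasp_force: 0.0
```

play_rows(xyz=[[0.002,0.001,0.01],[0.005,0.003,0.03],[0.011,0.006,0.06],[0.017,0.009,0.09],[0.022,0.012,0.12],[0.028,0.015,0.15],[0.028,0.015,0.18],[0.028,0.015,0.19]], delta_rot=[[0,0,0],[0,0,0],[0,0,0],[0,0,0],[0,0,0],[0,0,0],[0,0,0],[0,0,0]], fingers=[1,1,1,1,1,1,1,1])

```text
time_s: 23.85
tcp_pos: [0.5315, 0.3111, 0.2566]
tcp_rot: [2.976, 0.78, -0.307]
wrist_force: [0.7, 0.5, 0.5]
opening: 0.0855
grasp_force: 0.0
```

```bash
python3 - <<'E'
from h import *
c=calibration('wrist');im=capture('wrist');s=capture('scene');cv2.imwrite('pics/g_w.png',im);cv2.imwrite('pics/g_s.png',s)
o=np.array([.495,.291]);u=np.array([.873,.488]);v=np.array([-.488,.873])
# expected outline of feet vs bright mask
g=im.min(2)>150
for nm,x in(('front',-.035),('rear',.055)):
    ys=np.arange(-.05,.0501,.001);p=proj('wrist',np.array([[*(o+x*u+y*v),.015] for y in ys]),c).round().astype(int)
    b=np.array([0<=a<512 and 0<=r<384 and g[r,a] for a,r in p]);print(nm,'bright y from',ys[b].min() if b.any() else None,'to',ys[b].max() if b.any() else None)
xs=np.arange(-.1,.1,.001);p=proj('wrist',np.array([[*(o+x*u+.026*v),.015] for x in xs]),c).round().astype(int)
b=np.array([0<=a<512 and 0<=r<384 and g[r,a] for a,r in p]);print('along foot side bright x',xs[b].round(3).tolist())
E
python3 diff.py f g
```

```text
front bright y from -0.039999999999999994 to 0.03200000000000007
rear bright y from -0.044 to 0.029000000000000067
along foot side bright x [-0.052, -0.051, -0.05, -0.049, -0.048, -0.047, -0.046, -0.045, -0.044, -0.043, -0.042, -0.041, -0.04, -0.039, -0.038, -0.037, -0.036, -0.035, -0.034, -0.033, -0.032, -0.031, -0.03, -0.029, -0.028, -0.027, -0.026, -0.025, -0.024, -0.023, -0.022, -0.021, 0.041, 0.042, 0.043, 0.044, 0.045, 0.046, 0.047, 0.048, 0.049, 0.05, 0.051, 0.052, 0.053, 0.054, 0.055, 0.056, 0.057, 0.058, 0.059, 0.06, 0.061, 0.062, 0.063, 0.064, 0.065, 0.066, 0.067, 0.068, 0.069, 0.07, 0.071, 0.072, 0.073]
```

Feet sit within about 5 mm of the intended spot and the tray is unchanged. Handing in.

```bash
python3 -c "
from plant import robot
print(robot.job_done())"
```

```text
the job is handed in; nothing more can be done
None
```

The job is handed in but returned no verdict. By the cameras, all six pellets lie in the tray (2, 1, 1, 2 across the bays), and the empty shaker stands released on the pad, mouth towards its point and about 5 mm from the intended spot.

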